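# Locate a driver board on three pins of a test jig and shut the lid

### The job

Lay the loose circuit board in the open test jig, its socket to the left, and nudge it gently until it rests against all three locating pins, two at the back and one at the right. Then shut the lid fully, so that the plug under it enters the board's socket. Never press the board hard, and leave the mug and the earbud case where they are.

Things in the scene. Friction and masses are not known exactly. Their poses are not given: they have to be found in the camera images.
- jig: Test jig fixed to the desk: grey box 176 x 176 x 24 mm, on it a black nest plate (148 x 148 x 8 mm) with three steel pins and a hinged aluminium lid at the back. Origin on the desk, under the nest's nominal middle; x to the back (away from the robot at yaw 0), y left, z up. The nest plate, with pins, hinge and lid, is screwed down through slots; its setting is not measured (see jig_seat).
- jig_seat (a point): Nominal middle of the seated board, on the nest's flat upper face, 32 mm above the desk; axes as the jig. The true seat is up to 8 mm off along x, up to 8 mm along y, and turned up to 0.04 rad: feel for it with the pins. It stays as it is. The face reaches 60 mm to the front of the seat's middle, 88 mm to the back, 74 mm to either side.
- jig_pins (a point): Nominal midpoint between the two back pins, at the nest's face, 39 mm behind jig_seat; it shares the seat's unmeasured offset. The pins are steel, 8 mm thick, 9 mm high: two at the back, 28 mm left and right of this point, and one at the right, 59 mm to the right (-y) of the seat's middle, level with it in x. A seated board touches all three.
- jig_hinge (a point): Nominal middle of the lid's hinge axis, along the jig's y, 75 mm behind jig_seat, 50 mm above the desk; it shares the seat's offset. Lid: 116 mm wide, reaches 132 mm from the axis plus a 15 mm rubber tab; outer face 9 mm off the axis. A window for the heat sink lies 44 to 96 mm from the axis; the bar beyond it is plain. The plug hangs under the lid.
- lid (a joint): Lid angle in rad: 0 shut (level, over the board), 1.75 to 1.95 at the start (standing open, leaning to the back), stop at 2.0. A stiff hinge holds it at any angle; 1 to 3 N at its free edge move it. If the plug misses the socket it lands on the board's parts and the lid stays open by 0.07 rad or more.
- board: Loose driver board, 0.15 to 0.26 kg: green circuit board on a flat aluminium base plate, 70 mm along x, 110 mm along y, edge 10 mm high; heat sink and socket stand on it. Origin: middle of the underside. In the jig its axes lie along the jig's. It must not be pressed with more than 25 N against a pin or by the plug: nudge it by its edges with a few newtons.
- board_sink (a point): Middle of the finned aluminium heat sink's top, 32 mm above the board's underside, at board x +5, y -15 mm. 24 mm along x, 30 mm along y, 22 mm tall above the circuit board. The place to grip, across its 24 mm: the board is low in front of it and behind it.
- board_socket (a point): Middle of the mouth of the black box socket, 19 mm above the board's underside, at board x -8, y +27 mm; it must lie left in the jig. Opening 10.5 mm along x, 35.5 mm along y. With the board against all three pins the lid's plug (7 x 32 mm, 6 mm deep when shut) comes down in its middle, 1.75 mm free on each side.
- mug: Red mug, 81 mm across, 100 mm high, standing left of the jig; origin at the middle of its underside. A bystander.
- earbud_case: White earbud case, 46 x 52 x 31 mm, lying at the right; origin at the middle of its underside. A bystander.

How it is judged:
On the way:
1. the board lies flat on the nest plate, within 1.7 mm of each of the three pins, with the lid still open (x of each of pin_back_left, pin_back_right in the frame of board below 0.0407 m and y of pin_right in the frame of board above -0.0607 m and horizontal distance between board and jig below 0.02 m and height (world z) of board below 0.035 m and angle between board's own z axis and vertical below 0.05 rad and value of joint lid above 1 rad), for 0.2 s.
At the end, for the whole second after the job is handed in: The lid is shut to within 0.03 rad, its plug inside the board's socket; the board lies flat and at rest on the nest plate, within 1.7 mm of each of the three pins (value of joint lid below 0.03 rad and x of each of pin_back_left, pin_back_right in the frame of board below 0.0407 m and y of pin_right in the frame of board above -0.0607 m and horizontal distance between board and jig below 0.02 m and height (world z) of board below 0.035 m and angle between board's own z axis and vertical below 0.05 rad and linear speed of board below 0.02 m/s); the robot touches nothing.
It fails at once if the board is pressed with more than 25 N against one of the pins or under the lid's plug (contact force between board and pin_back_left above 25 N or contact force between board and pin_back_right above 25 N or contact force between board and pin_right above 25 N or contact force between board and plug above 25 N or contact force between board and plug_tip above 25 N).
It fails at once if the mug is moved by more than 20 mm (distance of mug from where it was at the start of the episode above 0.02 m).
It fails at once if the earbud case is moved by more than 20 mm (distance of earbud_case from where it was at the start of the episode above 0.02 m).
It also fails if it takes over 72 s, if anything falls off the work surface, if the arm or the gripper's body presses on something with over 40 N, if the wrist force passes 120 N, or if a joint passes its speed limit or range.

### The arm

A 7-joint arm with a two-finger parallel gripper is mounted at the origin on a cart in front of the work surface, level with it; the furniture and walls round the work are solid. World frame = base frame: x ahead of the robot, y to its left, z up, the work surface at z = 0. Lengths are in m, angles in rad, forces in N, time in s.
With the tool pointing down it reaches from about 0.4 to 0.85 m from the base axis. Payload 6.9 kg.
Tool frame: the origin (TCP) lies between the finger pads; the fingertips stand 17 mm ahead of it and the grasp point (between the pads) lies 2 mm behind it; z points along the fingers, y is the direction in which the jaws open and shut (so a half turn about z gives the same grasp; the last joint's range is limited). The gripper opens to 85 mm and grips with 20 to 120 N. Pads are 22 mm wide; open, the fingers measure 114 mm over their backs; the gripper's body (76 mm by 85 mm) begins 54 mm behind the grasp point. The pads swing forward as they close: fully open they stand 13 mm farther back than shut.
Start: joints at [1.375, 0.507, -0.238, 1.5, 0.126, 1.149, -0.155], TCP at [0.185, -0.597, 0.248] pointing down, gripper open.
Joint ranges: [-3.08, 3.08], [-0.24, 2.05], [-1.43, 1.35], [0, 2.5], [-1.52, 4.66], [0.17, 1.96], [-2.89, 2.89]. Speed limits (rad/s): [2.39, 2.39, 3.14, 3.14, 3.14, 3.14, 3.14].

### API

Orientations are given as [roll, pitch, yaw] about the fixed x, y, z axes, in that order (R = Rz(yaw) Ry(pitch) Rx(roll)).
In Python, from bench import arm gives the robot as it stands. Calls block until the motion is done:
- arm.reach(position, orientation): joint-space move of the TCP to a pose.
- arm.movel(position, ori=None, feed=0.15): straight line of the TCP; ori=None keeps the orientation; feed is the mean speed in m/s.
- arm.goto_joints(angles): joint-space move.
- arm.release() and arm.clamp(grip_force=None): open the fingers fully, or close them until they stop; grip_force is the grip in N (None keeps the last).
- arm.wait(seconds).
- arm.inverse_kinematics(position, orientation): joint angles nearest the present ones, or None.
- arm.get_image(name): name is "scene" or "top" or "wrist"; returns a dict with "image" (420x560x3 uint8, red, green, blue), "fx", "fy", "cx", "cy" (pixels), "k1" (the pictures are not rectified: a ray, as slopes to the right and down, at radius r is drawn at 1 + k1 r^2 times it, then the intrinsics apply), "rvec" (rotation vector, rad) and "tvec" (3), from world to camera coordinates, as OpenCV has them; the wrist camera has in their place "T_tool_cam" (4x4, takes a point from camera to tool coordinates, whose origin is the TCP and whose axes are the flange's). Camera axes: x right, y down, z forward; pixel columns grow to the right and rows downward; lengths in m; the calibration is good to about 2 mm. A picture is of the moment at which its call begins: read the wrist's pose just before it. There is no depth.
A pose or a line that the arm cannot do raises arm.IKError and nothing moves.
- arm.finish_job(): hands the job in, once; it reports no verdict.
Readings, each from a call of its own:
- arm.current_t(): time.
- arm.current_q(): joint angles.
- arm.current_joint_velocities(): joint speeds.
- arm.current_joint_torque(): joint torques, N m.
- arm.current_position(): TCP position.
- arm.current_tcp_rot(): TCP orientation.
- arm.current_ft_force(): force on the tool from outside, world axes, zero at the start.
- arm.current_ft_torque(): the same for the moment, N m.
- arm.current_opening(): finger opening in m.
Only numpy, scipy, OpenCV 4.12 (cv2) and the standard library are available. Lean on these libraries where they do the work, as an engineer would, in place of code of your own. Each camera call takes 0.05 s, during which the arm holds its last target.

## Working session

There is one attempt and no reset: what is moved stays moved. The work goes in short steps, each a Python script; the robot and the scene stay as the last script left them, time stands still between calls to the robot, and variables do not carry over. Pictures are saved under pics/ and viewed, and the job is handed in when it is done.

```bash
ls; mkdir -p pics
python3 - <<'E'
from bench import arm
import cv2,numpy as np
print(arm.current_t(),arm.current_position(),arm.current_tcp_rot(),arm.current_opening())
for n in ["scene","top"]:
    d=arm.get_image(n); cv2.imwrite(f"pics/{n}0.png",d["image"][:,:,::-1])
    print(n,{k:np.round(v,4).tolist() for k,v in d.items() if k!="image"})
    R=cv2.Rodrigues(np.array(d["rvec"],float))[0]; print(-R.T@np.array(d["tvec"]))
E
```

```text
pics
0.0 [ 0.18494504 -0.59650094  0.24739508] [-3.13974834e+00  4.03819323e-05  3.00835343e-01] 0.0854372523212355
scene {'fx': 539.7504, 'fy': 539.7504, 'cx': 288.8583, 'cy': 210.8615, 'k1': -0.0449, 'rvec': [1.1242, -2.33, 1.0204], 'tvec': [0.2656, 0.327, 1.2984]}
[-0.41998617  0.65755129  1.1200246 ]
top {'fx': 427.518, 'fy': 427.518, 'cx': 282.8381, 'cy': 212.0196, 'k1': -0.0677, 'rvec': [2.1335, -2.1552, 0.1567], 'tvec': [-0.0102, 0.5113, 1.167]}
[ 0.33445612 -0.01606918  1.22931859]
```

View pics/scene0.png

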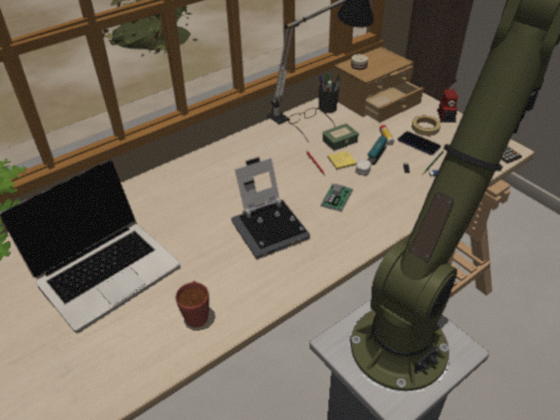

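View pics/top0.png

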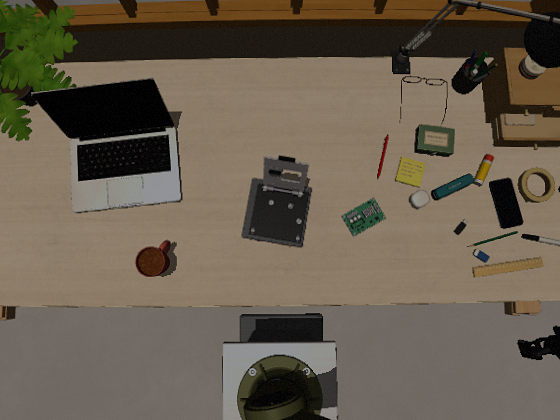

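The jig is at about (278,210) in the top view, with its lid leaning back at (286,172). The board is at (363,216), the mug at (153,260) and the earbud case at (419,199). I'll zoom in on these.

```bash
cat > h.py <<'E'
import cv2,numpy as np
def RT(d):
    return cv2.Rodrigues(np.array(d["rvec"],float))[0],np.array(d["tvec"],float)
def K(d): return np.array([[d["fx"],0,d["cx"]],[0,d["fy"],d["cy"]],[0,0,1.]])
def dist(d): return np.array([d["k1"],0,0,0,0.])
def cast(d,uv,z,pose=None):
    uv=np.array(uv,float).reshape(-1,1,2)
    p=cv2.undistortPoints(uv,K(d),dist(d)).reshape(-1,2)
    r=np.c_[p,np.ones(len(p))]
    if pose is None:
        R,t=RT(d); c=-R.T@t; w=r@R
    else:
        T=pose@np.array(d["T_tool_cam"]); c=T[:3,3]; w=r@T[:3,:3].T
    s=(np.asarray(z)-c[2])/w[:,2]
    return c+w*np.reshape(s,(-1,1))
def proj(d,X,pose=None):
    X=np.array(X,float).reshape(-1,3)
    if pose is None: rv,t=np.array(d["rvec"],float),np.array(d["tvec"],float)
    else:
        Ti=np.linalg.inv(pose@np.array(d["T_tool_cam"])); rv=cv2.Rodrigues(Ti[:3,:3])[0]; t=Ti[:3,3]
    return cv2.projectPoints(X,rv,t,K(d),dist(d))[0].reshape(-1,2)
def toolpose(arm):
    from scipy.spatial.transform import Rotation as Ro
    T=np.eye(4); T[:3,:3]=Ro.from_euler('xyz',arm.current_tcp_rot()).as_matrix(); T[:3,3]=arm.current_position(); return T
E
python3 - <<'E'
from bench import arm
from h import *
import pickle
d=arm.get_image("top"); s=arm.get_image("scene"); pickle.dump((d,s),open("d0.pkl","wb"))
im=d["image"][:,:,::-1]
c=cv2.resize(im[150:255,230:430],None,fx=4,fy=4,interpolation=cv2.INTER_CUBIC); cv2.imwrite("pics/topc.png",c)
im=s["image"][:,:,::-1]
c=cv2.resize(im[145:255,220:370],None,fx=5,fy=5,interpolation=cv2.INTER_CUBIC); cv2.imwrite("pics/scec.png",c)
print(cast(d,[[280,212],[363,216],[153,260],[419,199]],[.03,.03,.1,.03]))
hsv=cv2.cvtColor(d["image"],cv2.COLOR_RGB2HSV)
m=cv2.inRange(hsv,(60,80,30),(95,255,255)); m[:, :335]=0;m[:,392:]=0;m[:185]=0;m[250:]=0
n=cv2.countNonZero(m); pts=cv2.findNonZero(m); r=cv2.minAreaRect(cv2.convexHull(pts)); print(n,r,cv2.boxPoints(r))
print(cast(d,cv2.boxPoints(r),.01))
E
```

```text
[[ 0.51240209 -0.00731572  0.03      ]
 [ 0.49851233 -0.24271798  0.03      ]
 [ 0.37701712  0.32955584  0.1       ]
 [ 0.54599534 -0.40611873  0.03      ]]
490 ((363.3153991699219, 216.67694091796875), (23.31852912902832, 36.3421745300293), 60.2551155090332) [[341.75388 215.56924]
 [373.3077  197.53848]
 [384.87692 217.78464]
 [353.3231  235.8154 ]]
[[ 0.50314332 -0.18507203  0.01      ]
 [ 0.55506775 -0.2786363   0.01      ]
 [ 0.49538066 -0.30978801  0.01      ]
 [ 0.44425244 -0.21656324  0.01      ]]
```

View pics/topc.png

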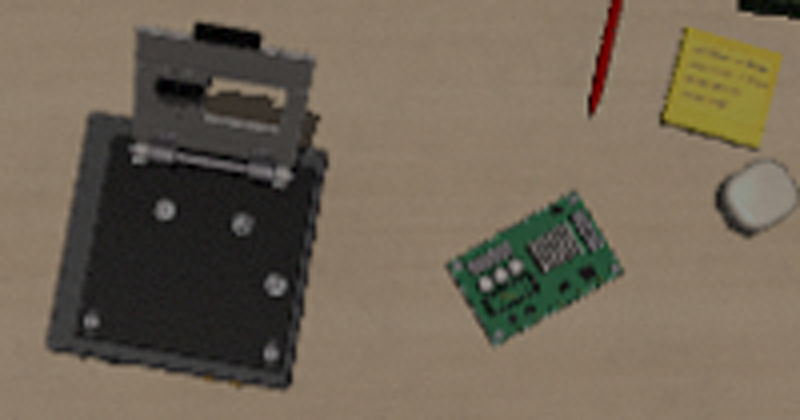

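View pics/scec.png

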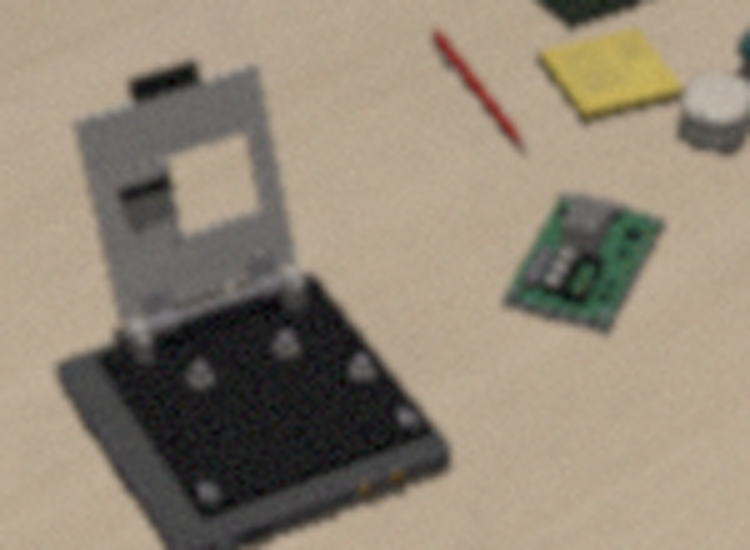

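Run:
```python
from bench import arm
from h import *
import pickle
d,s=pickle.load(open("d0.pkl","rb"))
t=lambda L:[[230+(x-1.5)/4,150+(y-1.5)/4] for x,y in L]
sc=lambda L:[[220+(x-2)/5,145+(y-2)/5] for x,y in L]
P=cast(d,t([(165,209),(242,223),(276,284)]),.041)[:,:2]; print("pins top",P)
print("pins scene",cast(s,sc([(200,365),(286,335),(362,358)]),.041)[:,:2])
print("sink top",cast(d,t([(555,247)]),.032)); print("sink scene",cast(s,sc([(592,213)]),.032))
print("box top z.024",cast(d,t([(90,115),(330,155),(290,387),(50,347)]),.024)[:,:2])
def seat(P):
    y=P[0]-P[1]; yaw=np.arctan2(-y[0],y[1]); ex=np.array([np.cos(yaw),np.sin(yaw)]); ey=np.array([-ex[1],ex[0]])
    m=(P[0]+P[1])/2; a=m-.039*ex
    print("d",np.linalg.norm(y),"yaw",yaw,"seat from back",a,"right pin local",(P[2]-a)@ex,(P[2]-a)@ey)
seat(P)
by=.507; b=np.array([.5112,-.2583]); 
for yaw in (by+np.pi/2,by-np.pi/2):
    for p,o in (((.511,-.258,.25),yaw),((.51,0,.25),yaw-by-.17)):
        q=arm.inverse_kinematics(list(p),[np.pi,0,o]); print(yaw,p,None if q is None else np.round(q,2))
for p,o in (((.51,0,.25),-.17),((.68,0,.2),-.17),((.68,0,.2),-.17+np.pi)):
    q=arm.inverse_kinematics(list(p),[np.pi,0,o]); print(p,o,None if q is None else np.round(q,2))
print({k:np.round(v,3).tolist() for k,v in arm.get_image("wrist").items() if k!="image"})
```

```text
pins top [[ 0.53990058  0.01807989]
 [ 0.52933981 -0.03608054]
 [ 0.48580678 -0.05935589]]
pins scene [[ 0.54205303  0.01922236]
 [ 0.53116437 -0.03572085]
 [ 0.4874012  -0.05834574]]
sink top [[ 0.51132661 -0.25816136  0.032     ]]
sink scene [[ 0.50883622 -0.25959996  0.032     ]]
box top z.024 [[ 0.61223317  0.07231157]
 [ 0.58100306 -0.10023437]
 [ 0.41473079 -0.06873315]
 [ 0.4446785   0.1005121 ]]
d 0.05518045366275007 yaw -0.19257398770864995 seat from back [ 0.49634112 -0.00153627] right pin local 0.000726251318239484 -0.05876693557897099
2.0777963267948967 (0.511, -0.258, 0.25) [ 0.92  0.5  -0.78  1.64  0.38  1.16  0.56]
2.0777963267948967 (0.51, 0, 0.25) [ 0.53  0.41 -0.84  1.79  0.34  1.09 -0.59]
-1.0637963267948964 (0.511, -0.258, 0.25) [ 0.44  0.42 -0.03  1.64  0.01  1.08 -2.22]
-1.0637963267948964 (0.51, 0, 0.25) [ 0.73  0.55 -1.22  1.79  0.55  1.21  2.31]
(0.51, 0, 0.25) -0.17 [ 0.4   0.37 -0.63  1.79  0.24  1.06 -2.06]
(0.68, 0, 0.2) -0.17 [ 0.17  0.64 -0.38  1.41  0.24  1.14 -1.98]
(0.68, 0, 0.2) 2.971592653589793 [ 0.5   0.84 -1.13  1.4   0.75  1.37  0.76]
{'fx': 354.572, 'fy': 354.572, 'cx': 272.664, 'cy': 206.293, 'k1': -0.084, 'T_tool_cam': [[-0.0, -0.957, -0.289, 0.073], [1.0, 0.0, -0.0, 0.0], [0.0, -0.289, 0.957, -0.127], [0.0, 0.0, 0.0, 1.0]]}
```

Run:
```python
from bench import arm
from h import *
import pickle
arm.reach([.510,-.259,.17],[np.pi,0,.507+np.pi/2])
T=toolpose(arm); w=arm.get_image("wrist"); pickle.dump((T,w),open("w1.pkl","wb"))
cv2.imwrite("pics/w1.png",w["image"][:,:,::-1]); print(arm.current_t(),T[:3,3],arm.current_tcp_rot(),arm.current_ft_force())
print(proj(w,[[.510,-.259,.032],[.510,-.259,.01]],T))
```

```text
2.0333 [ 0.50938099 -0.26072419  0.16995505] [-3.14088366e+00  5.07716274e-04  2.07448717e+00] [ 0.31044289 -0.18453054  0.04736855]
[[275.45838148 196.8112866 ]
 [275.24873995 189.82342044]]
```

View pics/w1.png

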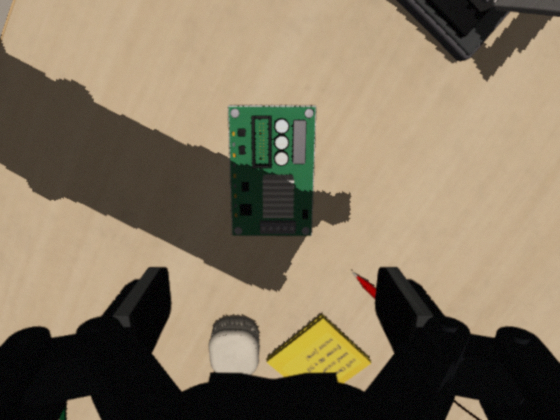

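The wrist picture shows the board upright, with corners near (228,105), (316,105), (312,236) and (232,236). The sink's fins span about x 262–295, y 176–219, and the socket is at (262,141). I'll cast these points.

Run:
```python
from h import *
import pickle
T,w=pickle.load(open("w1.pkl","rb"))
c=cast(w,[(228,105),(316,105),(312,236),(232,236)],.01,T)[:,:2]; print(c, c.mean(0),np.linalg.norm(c[1]-c[0]),np.linalg.norm(c[2]-c[1]),np.linalg.norm(c[3]-c[2]))
y=(c[0]+c[1]-c[2]-c[3]); print("yaw",np.arctan2(-y[0],y[1]))
yaw=np.arctan2(-y[0],y[1]);ex=np.array([np.cos(yaw),np.sin(yaw)]);ey=np.array([-ex[1],ex[0]])
print("sink pred",c.mean(0)+.005*ex-.015*ey)
print("sink",cast(w,[(278.5,197.5),(262,176),(295,219)],.032,T)[:,:2])
im=w["image"][:,:,::-1]; cv2.imwrite("pics/w1c.png",cv2.resize(im[90:250,210:340],None,fx=4,fy=4,interpolation=cv2.INTER_CUBIC)*2)
```

```text
[[ 0.44438839 -0.21686395]
 [ 0.50475621 -0.18361091]
 [ 0.55794429 -0.27972215]
 [ 0.4971177  -0.31322572]] [ 0.50105165 -0.24835569] 0.06892052117871801 0.10984691018364212 0.06944324094522364
yaw 0.503071470422275
sink pred [ 0.51266396 -0.25908668]
sink [[ 0.51232965 -0.25834747]
 [ 0.49308381 -0.24958232]
 [ 0.53228782 -0.26742843]]
```

View pics/w1c.png

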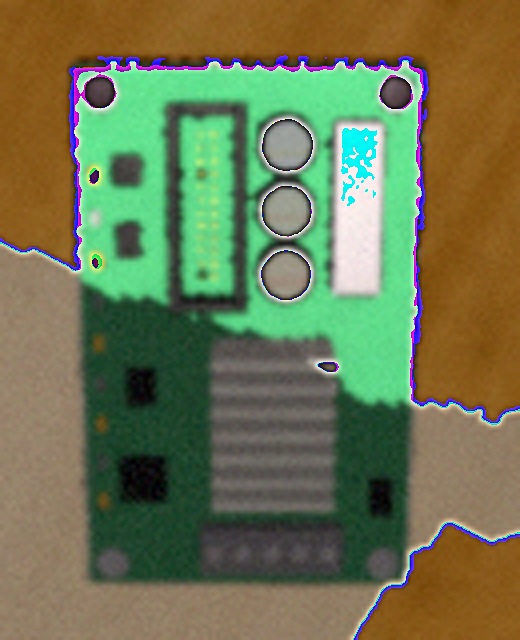

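The measurements agree: 69 x 110 mm, and the sink is within 1 mm in two views. Next I grasp, lift and carry.

Run:
```python
from bench import arm
from h import *
import pickle
yaw=.503+np.pi/2
arm.movel([.5125,-.2587,.10],[np.pi,0,yaw],feed=.2)
arm.movel([.5125,-.2587,.030],feed=.1)
arm.wait(.2); print(arm.current_position(),arm.current_tcp_rot(),arm.current_ft_force(),arm.current_t())
arm.clamp(30); print(arm.current_opening(),arm.current_position(),arm.current_ft_force(),arm.current_t())
arm.movel([.5125,-.2587,.12],feed=.15)
arm.wait(.2); print(arm.current_opening(),arm.current_position(),arm.current_ft_force(),arm.current_ft_torque(),arm.current_t())
T=toolpose(arm); w=arm.get_image("wrist"); pickle.dump((T,w),open("w2.pkl","wb"))
cv2.imwrite("pics/w2.png",w["image"][:,:,::-1])
```

```text
[ 0.51285109 -0.25888693  0.03064977] [3.14098748e+00 9.85675818e-04 2.07372415e+00] [-1.72669815 -0.08600006 -0.12889961] 3.5833
0.023006281947519323 [ 0.51270448 -0.25864615  0.03012792] [-0.02990908  0.51050462  1.78853891] 4.1667
0.023286448858447856 [ 0.51193691 -0.25850338  0.11892633] [ 0.25542988  0.5504654  -2.32833826] [-0.03119627  0.00198247  0.01532526] 5.1167
```

View pics/w2.png

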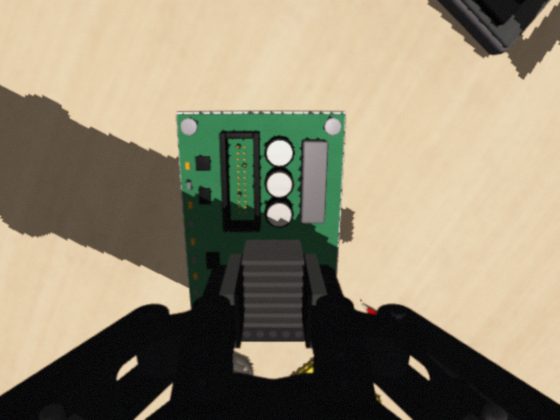

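The board is gripped squarely and its top edge is level, from (178,112) to (345,112). Now I place it about 6 mm short of the pins.

```bash
cat >> h.py <<'E'
S=np.array([.4972,-.0010]); JY=-.194
def L2W(x,y):
    c,s=np.cos(JY),np.sin(JY); return S+np.array([c*x-s*y,s*x+c*y])
E
python3 - <<'E'
from bench import arm
from h import *
import pickle
yaw=JY+np.pi/2
p=L2W(-.001,-.009)
arm.reach([*p,.13],[np.pi,0,yaw])
arm.movel([*p,.075],[np.pi,0,yaw],feed=.15)
f0=arm.current_ft_force()
arm.movel([*p,.0635],feed=.05); arm.wait(.1)
print(arm.current_position(),arm.current_tcp_rot(),f0,arm.current_ft_force(),arm.current_t())
for z in (.0630,.0625,.062,.0615):
    arm.movel([*p,z],feed=.02); f=arm.current_ft_force(); print(z,arm.current_position()[2],f[2]-f0[2],arm.current_t())
    if f[2]-f0[2]>1.5: break
T=toolpose(arm); w=arm.get_image("wrist"); pickle.dump((T,w),open("w3.pkl","wb"))
cv2.imwrite("pics/w3.png",w["image"][:,:,::-1])
E
```

```text
[ 0.49459682 -0.00958083  0.06369259] [ 3.14128617e+00 -1.58264458e-05  1.37695146e+00] [-0.09475063 -0.17591031 -2.66023406] [-0.2421164  -1.2823053  -1.90051947] 7.15
0.063 0.06308543264974042 0.8875715602996577 7.4
0.0625 0.06249807327760396 1.72830388061344 7.65
```

View pics/w3.png

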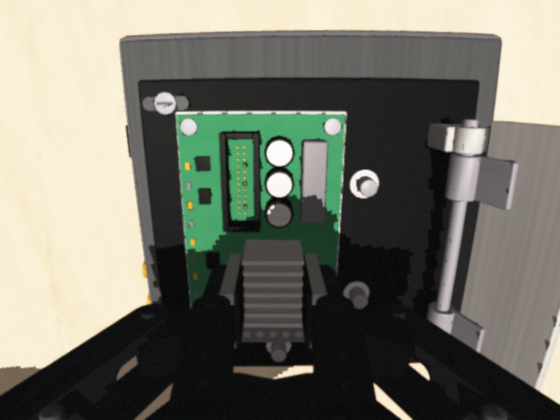

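The board lies flat on the nest in the right orientation. The right pin is at (278,350) and the back pins are at (362,184) and (355,293), all still clear of the board. I'll release it and nudge it from the front.

```bash
cat >> h.py <<'E'
def nudge(arm,start,dirn,z,ori,maxd,stop,step=.0005,first=0.0,lim=4.0):
    """local start, local dir; returns travelled local distance at stop"""
    R=np.array([[np.cos(JY),-np.sin(JY)],[np.sin(JY),np.cos(JY)]]); dw=R@np.array(dirn)
    def f(n=4):
        v=[]
        for _ in range(n): v.append(arm.current_ft_force()); arm.wait(.01)
        return np.mean(v,0)
    if first: arm.movel([*L2W(*(np.array(start)+first*np.array(dirn))),z],ori,feed=.05); 
    arm.wait(.1); f0=f(); d=first; log=[]
    while d<maxd:
        d+=step; arm.movel([*L2W(*(np.array(start)+d*np.array(dirn))),z],ori,feed=.03)
        ff=f()-f0; F=-ff[:2]@dw; log.append((round(d*1e3,2),round(float(F),2),round(float((arm.current_position()[:2]-S)@dw)*1e3,2)))
        if F>stop: break
    return d,log,f0
E
python3 - <<'E'
from bench import arm
from h import *
import pickle
yaw=JY+np.pi/2; ori=[np.pi,0,yaw]
arm.release(); 
p=L2W(-.001,-.009); arm.movel([*p,.12],ori,feed=.2)
T=toolpose(arm); w=arm.get_image("wrist"); pickle.dump((T,w),open("w4.pkl","wb"))
cv2.imwrite("pics/w4.png",w["image"][:,:,::-1])
arm.clamp(30); print(arm.current_opening(),arm.current_t())
a=(-.066,.003)
arm.movel([*L2W(*a),.12],ori,feed=.2); arm.movel([*L2W(*a),.0525],ori,feed=.12)
print(arm.current_position(),arm.current_t())
d,log,f0=nudge(arm,a,(1,0),.0525,ori,.022,3.0,first=.006)
print(d,log,f0,arm.current_t())
T=toolpose(arm); w=arm.get_image("wrist"); pickle.dump((T,w),open("w5.pkl","wb"))
cv2.imwrite("pics/w5.png",w["image"][:,:,::-1])
E
```

```text
7.735575677276214e-05 9.575
[0.43347293 0.01473874 0.05261752] 10.775
0.016500000000000008 [(6.5, -0.09, -59.53), (7.0, 0.09, -59.01), (7.5, 0.11, -58.49), (8.0, 0.17, -57.97), (8.5, 0.66, -57.5), (9.0, 0.37, -56.99), (9.5, 0.11, -56.48), (10.0, 0.29, -55.96), (10.5, 0.14, -55.47), (11.0, 0.32, -55.0), (11.5, 0.43, -54.45), (12.0, 0.21, -53.97), (12.5, 0.5, -53.49), (13.0, 0.69, -52.99), (13.5, 0.59, -52.48), (14.0, 0.42, -51.98), (14.5, 0.12, -51.49), (15.0, 1.01, -51.08), (15.5, 1.55, -50.65), (16.0, 2.11, -50.16), (16.5, 3.26, -49.61)] [ 0.20955047  0.27525081 -0.00664289] 17.125
```

View pics/w4.png

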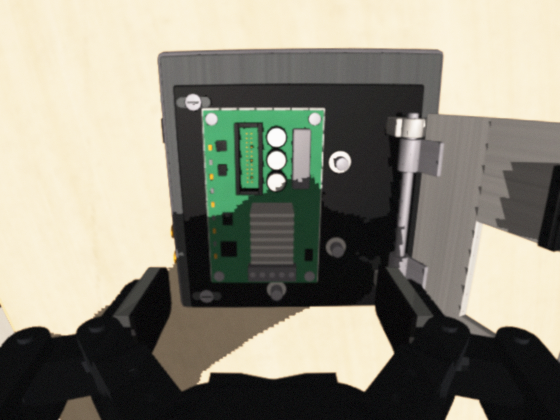

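View pics/w5.png

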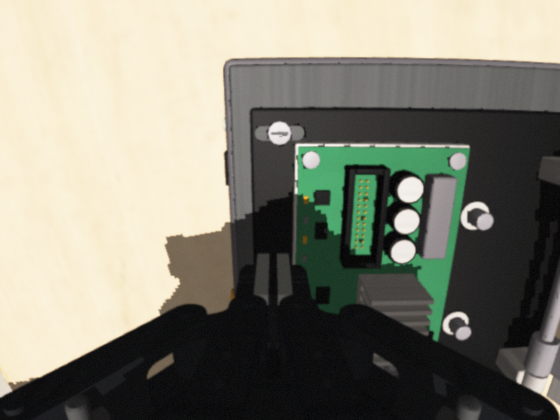

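Run:
```python
from h import *
import pickle
def loc(X): 
    R=np.array([[np.cos(JY),-np.sin(JY)],[np.sin(JY),np.cos(JY)]]); return (X[:,:2]-S)@R
T,w=pickle.load(open("w4.pkl","rb"))
print("w4 board top corners z.042",loc(cast(w,[(203,110),(325,108),(318,283),(209,283)],.042,T)).round(4).tolist())
print("w4 pins base",loc(cast(w,[(339.5,161),(336,246.5),(277,290)],.032,T)).round(4).tolist())
print("w4 pin tops",loc(cast(w,[(342,164),(337,250),(277,294)],.041,T)).round(4).tolist())
T,w=pickle.load(open("w5.pkl","rb"))
print("w5 board",loc(cast(w,[(296,144),(469,146),(443,340)],.042,T)).round(4).tolist(),"pins base",loc(cast(w,[(475,215),(455,322)],.032,T)).round(4).tolist(),"tops",loc(cast(w,[(485,221),(462,328)],.041,T)).round(4).tolist())
for n,c in (("w4",(180,90,180,160)),("w5",(280,130,220,220))):
    T,w=pickle.load(open(n+".pkl","rb")); x,y,W,H=c
    cv2.imwrite(f"pics/{n}c.png",cv2.resize(w["image"][y:y+H,x:x+W,::-1],None,fx=2.7 if n=="w5" else 3.5,fy=2.7 if n=="w5" else 3.5,interpolation=cv2.INTER_CUBIC))
```

```text
w4 board top corners z.042 [[-0.0403, 0.0588], [0.0284, 0.0598], [0.0284, -0.0501], [-0.0425, -0.0501]]
w4 pins base [[0.04, 0.028], [0.0407, -0.0287], [0.0019, -0.061]]
w4 pin tops [[0.0398, 0.0277], [0.0397, -0.0272], [0.0018, -0.0587]]
w5 board [[-0.0412, 0.0597], [0.0275, 0.0596], [0.0306, -0.0316]] pins base [[0.0409, 0.0275], [0.0409, -0.0287]] tops [[0.0403, 0.0278], [0.0395, -0.0258]]
```

View pics/w4c.png

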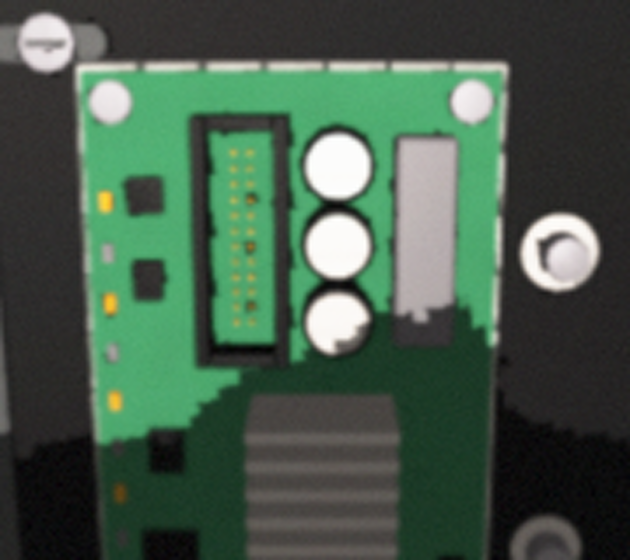

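View pics/w5c.png

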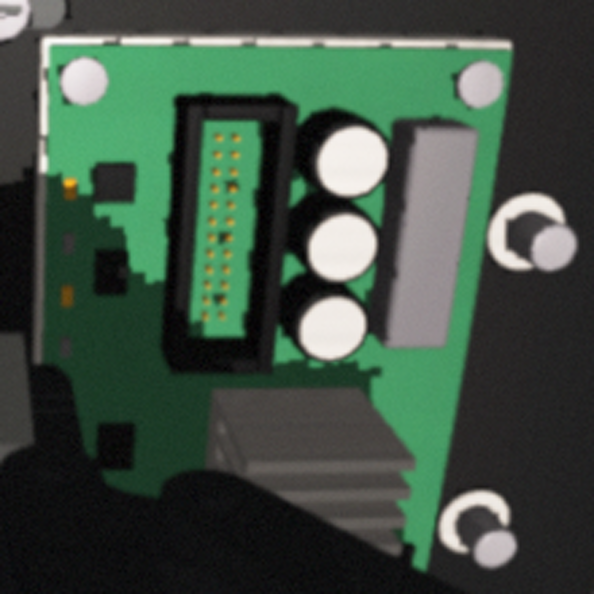

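The board has hardly moved yet: the gap to the back pins is still about 6–7 mm and the finger has only just made contact. I'll keep pushing with the baseline held.

```bash
sed -i 's/first=0.0,lim=4.0)/first=0.0,f0=None,d0=0.0)/; s/arm.wait(.1); f0=f(); d=first; log=\[\]/arm.wait(.05); f0=f() if f0 is None else np.array(f0); d=max(first,d0); log=[]/' h.py
python3 - <<'E'
from bench import arm
from h import *
import pickle
yaw=JY+np.pi/2; ori=[np.pi,0,yaw]
a=(-.066,.003)
d,log,f0=nudge(arm,a,(1,0),.0525,ori,.0265,6.0,f0=[.21,.275,0],d0=.0165,step=.0006)
print(d,log,arm.current_t(),arm.current_ft_force())
T=toolpose(arm); w=arm.get_image("wrist"); pickle.dump((T,w),open("w6.pkl","wb"))
cv2.imwrite("pics/w6.png",w["image"][:,:,::-1])
E
```

```text
0.0219 [(17.1, 2.98, -48.92), (17.7, 3.37, -48.3), (18.3, 4.02, -47.75), (18.9, 4.41, -47.3), (19.5, 5.07, -46.97), (20.1, 5.92, -46.5), (20.7, 5.72, -45.93), (21.3, 5.83, -45.36), (21.9, 6.26, -44.75)] 19.775 [-5.43241981  0.02490154  6.59046888]
```

View pics/w6.png

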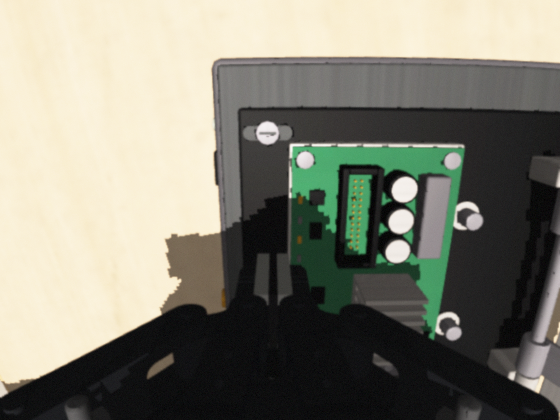

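The board moved about 5 mm, but Fz is 6.6 N, so the fingertip is dragging on something. I'll back off 1.5 mm, raise it a little and check.

Run:
```python
from bench import arm
from h import *
import pickle
yaw=JY+np.pi/2; ori=[np.pi,0,yaw]
a=np.array([-.066,.003]); 
P=lambda d,z:arm.movel([*L2W(a[0]+d,a[1]),z],ori,feed=.04)
P(.020,.0525); arm.wait(.05); print(arm.current_position()[2],arm.current_ft_force())
for z in (.0540,.0555):
    P(.020,z); arm.wait(.05); print(z,arm.current_position()[2],arm.current_ft_force(),arm.current_ft_torque())
T,w=pickle.load(open("w6.pkl","rb"))
R=np.array([[np.cos(JY),-np.sin(JY)],[np.sin(JY),np.cos(JY)]])
print(((cast(w,[(291,144),(465,146),(437,335)],.042,T)[:,:2]-S)@R).round(4))
print(((cast(w,[(473,221),(452,332)],.041,T)[:,:2]-S)@R).round(4), arm.current_t())
```

```text
0.052543520605914204 [ 0.18029264 -0.01520068  2.82063762]
0.054 0.0540040736642042 [ 0.77824699 -0.32293138 -0.74368177] [0.00056549 0.02324641 0.01237219]
0.0555 0.05554328302366293 [ 0.3805802  -0.13537864 -0.9754131 ] [ 0.01491173  0.00285375 -0.03957189]
[[-0.0383  0.0597]
 [ 0.0306  0.0595]
 [ 0.0319 -0.0286]]
[[ 0.0397  0.0278]
 [ 0.0397 -0.0279]] 20.725
```

The tip was brushing the nest face, so it reaches about 20 mm. I'll redo the push 4 mm higher.

Run:
```python
from bench import arm
from h import *
import pickle
yaw=JY+np.pi/2; ori=[np.pi,0,yaw]
a=(-.066,.003)
arm.movel([*L2W(a[0]+.019,a[1]),.0565],ori,feed=.05)
d,log,f0=nudge(arm,a,(1,0),.0565,ori,.0295,4.5,d0=.019,step=.0006)
print(d,log,arm.current_t(),f0,arm.current_ft_force())
T=toolpose(arm); w=arm.get_image("wrist"); pickle.dump((T,w),open("w7.pkl","wb"))
cv2.imwrite("pics/w7.png",w["image"][:,:,::-1])
```

```text
0.027399999999999997 [(19.6, -0.12, -46.36), (20.2, -0.19, -45.77), (20.8, 0.23, -45.18), (21.4, 0.66, -44.76), (22.0, 1.35, -44.28), (22.6, 1.35, -43.37), (23.2, 1.04, -42.67), (23.8, 0.59, -42.08), (24.4, 0.49, -41.54), (25.0, 0.96, -40.95), (25.6, 0.81, -40.34), (26.2, 1.38, -39.93), (26.8, 3.05, -39.75), (27.4, 5.35, -39.55)] 25.025 [-0.08223228  0.43674133  0.46005678] [-5.72031825  1.29119846  2.33804961]
```

View pics/w7.png

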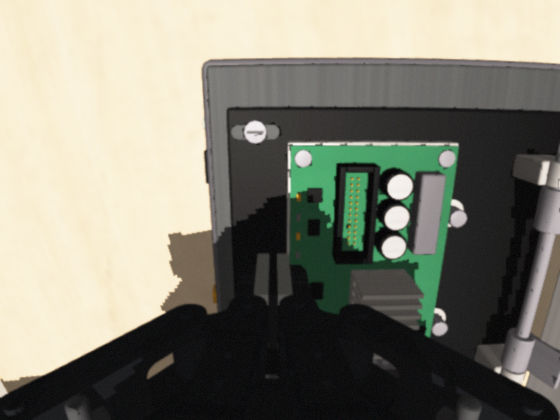

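The board is now flush on both back pins, with the force rising at 26.5 mm. Next I push from the left.

Run:
```python
from bench import arm
from h import *
import pickle
yaw=JY+np.pi/2; ori=[np.pi,0,yaw]
arm.movel([*L2W(-.044,.003),.0565],ori,feed=.08)
arm.movel([*L2W(-.046,.003),.10],ori,feed=.2)
a=(.0015,.083)
arm.movel([*L2W(*a),.10],ori,feed=.25)
arm.movel([*L2W(*a),.0565],ori,feed=.12)
print(arm.current_t())
d,log,f0=nudge(arm,a,(0,-1),.0565,ori,.024,4.5,first=.006,step=.0007)
print(d,log,arm.current_t(),f0,arm.current_ft_force())
T=toolpose(arm); w=arm.get_image("wrist"); pickle.dump((T,w),open("w8.pkl","wb"))
cv2.imwrite("pics/w8.png",w["image"][:,:,::-1])
```

```text
26.7333
0.019999999999999987 [(6.7, 0.24, -76.36), (7.4, -0.15, -75.57), (8.1, -0.43, -74.85), (8.8, -0.27, -74.13), (9.5, -0.39, -73.44), (10.2, -0.25, -72.74), (10.9, -0.27, -72.06), (11.6, -0.13, -71.36), (12.3, 0.29, -70.66), (13.0, 0.15, -70.12), (13.7, 1.13, -69.56), (14.4, 1.24, -68.66), (15.1, 1.11, -67.79), (15.8, 1.38, -67.1), (16.5, 0.92, -66.4), (17.2, 1.68, -65.71), (17.9, 1.29, -65.01), (18.6, 1.71, -64.46), (19.3, 3.65, -64.18), (20.0, 5.32, -63.94)] 32.75 [-0.24297111  0.19102951 -0.15966189] [0.74120645 5.6624374  0.35542444]
```

View pics/w8.png

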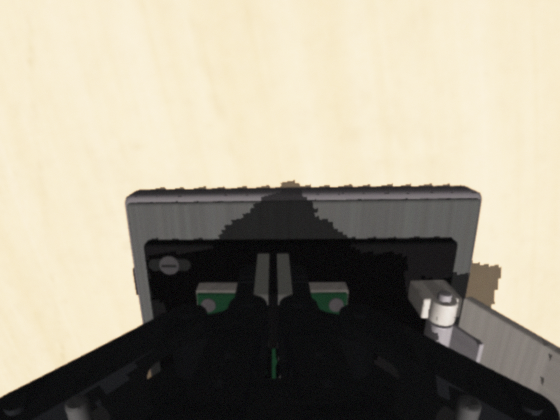

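The right pin is felt at 18.6 mm, where the force rises from 1.7 to 5.3 N. I'll back off and look from above.

Run:
```python
from bench import arm
from h import *
import pickle
yaw=JY+np.pi/2; ori=[np.pi,0,yaw]
arm.movel([*L2W(.0015,.070),.0565],ori,feed=.08)
arm.movel([*L2W(.0015,.072),.12],ori,feed=.25)
arm.movel([*L2W(-.035,-.01),.14],ori,feed=.3)
arm.wait(.1)
T=toolpose(arm); w=arm.get_image("wrist"); pickle.dump((T,w),open("w9.pkl","wb"))
cv2.imwrite("pics/w9.png",w["image"][:,:,::-1])
cv2.imwrite("pics/w9c.png",cv2.resize(w["image"][100:330,210:410,::-1],None,fx=2.6,fy=2.6,interpolation=cv2.INTER_CUBIC))
print(arm.current_t())
```

```text
34.0583
```

View pics/w9.png

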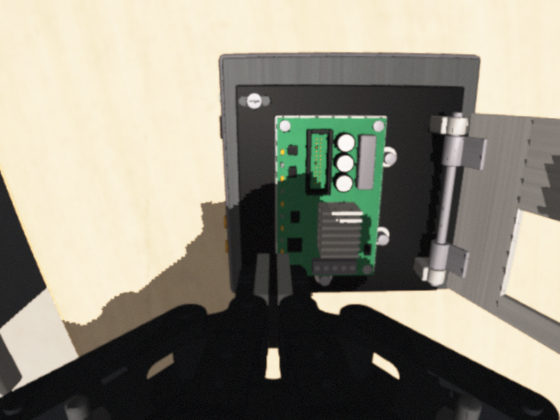

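View pics/w9c.png

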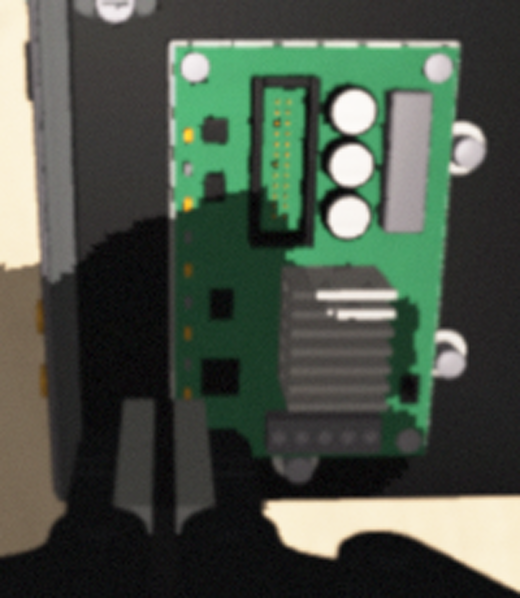

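All three pins appear touched: back pins at (388,157) and (383,236), right pin at (323,279). One more light front nudge will close any gap from the sideways slide.

Run:
```python
from bench import arm
from h import *
import pickle
yaw=JY+np.pi/2; ori=[np.pi,0,yaw]
T,w=pickle.load(open("w9.pkl","rb"))
R=np.array([[np.cos(JY),-np.sin(JY)],[np.sin(JY),np.cos(JY)]])
g=lambda L,z:((cast(w,L,z,T)[:,:2]-S)@R*1e3).round(1).tolist()
print("corners TL TR BR",g([(275.5,116.5),(387,116.5),(374,275)],.042),"pins",g([(390,158.5),(383.5,238),(325,280)],.041))
a=(-.066,.001)
arm.movel([*L2W(-.050,.001),.09],ori,feed=.3); arm.movel([*L2W(-.046,.001),.0565],ori,feed=.12)
d,log,f0=nudge(arm,a,(1,0),.0565,ori,.0295,4,d0=.0225,step=.0006)
print(d,log,arm.current_t(),arm.current_ft_force())
```

```text
corners TL TR BR [[-33.9, 53.8], [35.5, 54.3], [36.2, -54.9]] pins [[40.0, 27.8], [40.7, -27.1], [1.7, -59.1]]
0.027299999999999998 [(23.1, 0.26, -42.5), (23.7, 0.52, -42.34), (24.3, 0.21, -41.73), (24.9, 0.42, -41.11), (25.5, 0.02, -40.47), (26.1, 1.38, -40.05), (26.7, 2.94, -39.87), (27.3, 5.46, -39.6)] 37.1667 [-5.25831642  1.68307366  2.78246569]
```

The front contact repeats at the same place, so the board is seated (corners 35.5–36.2 against pin faces 36–36.7, right edge −54.9 against −55.1). Next I get behind the lid and swing it down to about 0.35 rad.

```bash
cat >> h.py <<'E'
def lidp(th,r=.118,h=.006,tip=.020,y=0.0):
    x=.076-r*np.cos(th)+.009*np.sin(th)+h; z=.05+r*np.sin(th)+.009*np.cos(th)+tip
    return [*L2W(x,y),z]
E
python3 - <<'E'
from bench import arm
from h import *
ori=[np.pi,0,JY+np.pi/2]
ths=list(np.arange(1.8,.34,-.12))
pts=[[*L2W(-.05,.001),.26],[*L2W(.18,0),.26],[*L2W(.18,0),.183]]+[lidp(t) for t in ths]
for p in pts:
    if arm.inverse_kinematics([float(v) for v in p],ori) is None: print("noIK",p); raise SystemExit
arm.movel([*L2W(-.046,.001),.0565],ori,feed=.08)
arm.movel([*L2W(-.048,.001),.26],ori,feed=.3)
arm.movel([*L2W(.18,0),.265],ori,feed=.3)
arm.movel([*L2W(.18,0),.183],ori,feed=.2)
arm.wait(.1); f0=np.array(arm.current_ft_force()); print(arm.current_t(),f0)
for t in ths:
    arm.movel(lidp(t),ori,feed=.1 if t<1.79 else .08)
    f=np.array(arm.current_ft_force())-f0; print(round(t,2),f.round(1),round(arm.current_t(),2))
    if np.linalg.norm(f)>18: print("stop");break
s=arm.get_image("scene"); cv2.imwrite("pics/s2.png",cv2.resize(s["image"][120:270,190:390,::-1],None,fx=4,fy=4,interpolation=cv2.INTER_CUBIC))
E
```

```text
39.8083 [ 0.33226157  0.15005818 -0.22942983]
1.8 [-0.3 -0.7  0.1] 40.74
1.68 [ 0.5 -0.3  1.1] 41.03
1.56 [-1.2  0.2 -0.5] 41.33
1.44 [-0.4  0.3  0.7] 41.62
1.32 [ 1.1 -0.6  0.7] 41.91
1.2 [ 0.   0.1 -0.4] 42.2
1.08 [-0.7 -0.7  0.2] 42.49
0.96 [-0.1  0.5  0.9] 42.78
0.84 [0.4 0.4 0.3] 43.08
0.72 [-0.  -0.6 -0.5] 43.37
0.6 [0.2 0.3 1.5] 43.66
0.48 [ 0.3 -0.4  0.2] 43.95
0.36 [ 0.2 -0.1  0.5] 44.24
```

View pics/s2.png

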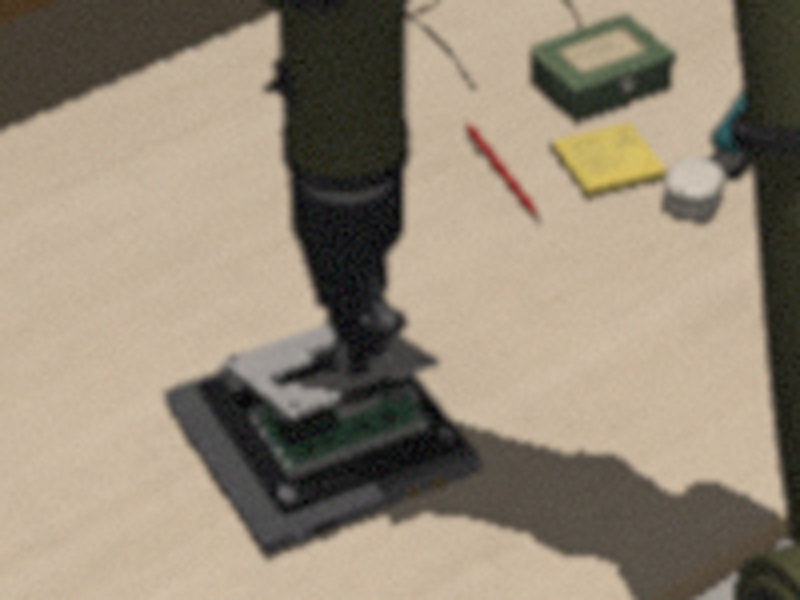

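The lid follows the finger and now stands about 0.36 rad open over the board. I'll press it down slowly with a force check.

Run:
```python
from bench import arm
from h import *
ori=[np.pi,0,JY+np.pi/2]
arm.wait(.05); f0=np.array(arm.current_ft_force()); L=[]
for t in [.30,.25,.20,.17,.15,.13,.115,.10,.085,.07,.06,.05,.04,.03,.02,.01,0,-.008,-.016,-.024,-.032]:
    arm.movel(lidp(t),ori,feed=.04)
    f=np.mean([(arm.current_ft_force(),arm.wait(.02))[0] for _ in range(3)],0); L.append((t,round(float(f[2]),1),round(float(arm.current_position()[2]),4)))
    if f[2]>11: print("stop");break
print(L,f,arm.current_t())
T=toolpose(arm); w=arm.get_image("wrist"); cv2.imwrite("pics/w10.png",w["image"][:,:,::-1])
```

```text
stop
[(0.3, -0.1, 0.1134), (0.25, -0.2, 0.1078), (0.2, 0.1, 0.1021), (0.17, -0.1, 0.0988), (0.15, -0.0, 0.0965), (0.13, 0.2, 0.0941), (0.115, -0.1, 0.0924), (0.1, -0.2, 0.0907), (0.085, 0.3, 0.0889), (0.07, 0.0, 0.0872), (0.06, 0.1, 0.086), (0.05, -0.1, 0.0849), (0.04, 0.2, 0.0837), (0.03, -0.2, 0.0825), (0.02, 0.0, 0.0813), (0.01, 0.1, 0.0801), (0, -0.5, 0.079), (-0.008, -0.2, 0.078), (-0.016, -0.2, 0.0771), (-0.024, -0.0, 0.0761), (-0.032, 11.2, 0.0759)] [-2.99631633 -0.59328004 11.17496945] 50.8167
```

View pics/w10.png

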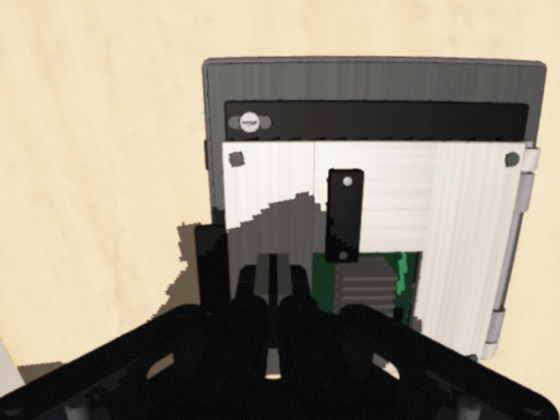

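The stop is stiff at TCP z 0.0759, which fits a tip on the outer face at 59 mm, so the lid looks shut. If the plug had missed, contact would have come about 8 mm higher. I'll lift off, stay clear and verify with the cameras.

Run:
```python
from bench import arm
from h import *
import pickle
ori=[np.pi,0,JY+np.pi/2]
p=arm.current_position()
arm.movel([p[0],p[1],.16],ori,feed=.15)
arm.movel([*L2W(.01,-.03),.19],ori,feed=.2); arm.wait(.1)
T=toolpose(arm); w=arm.get_image("wrist"); pickle.dump((T,w),open("w11.pkl","wb")); cv2.imwrite("pics/w11.png",w["image"][:,:,::-1])
arm.reach([.40,-.35,.30],ori); arm.wait(.2)
print(arm.current_t(),arm.current_ft_force())
s=arm.get_image("scene"); t=arm.get_image("top"); pickle.dump((t,s),open("d3.pkl","wb"))
a=cv2.resize(s["image"][160:260,215:325,::-1],None,fx=5,fy=5,interpolation=cv2.INTER_CUBIC); cv2.imwrite("pics/s3.png",a)
b=cv2.resize(t["image"][160:280,130:330,::-1],None,fx=4,fy=4,interpolation=cv2.INTER_CUBIC); cv2.imwrite("pics/t3.png",b)
```

```text
53.7167 [0.93920742 1.11616149 0.30054689]
```

View pics/w11.png

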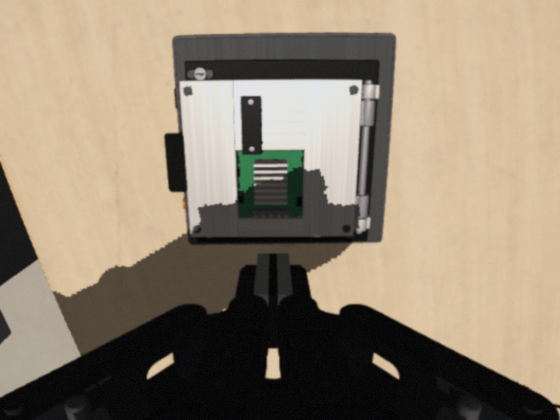

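View pics/s3.png

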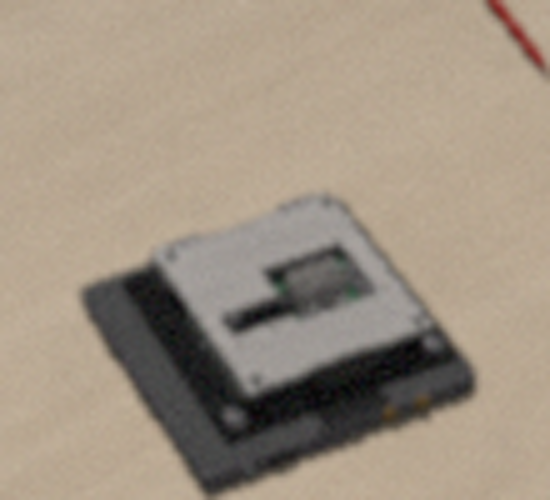

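View pics/t3.png

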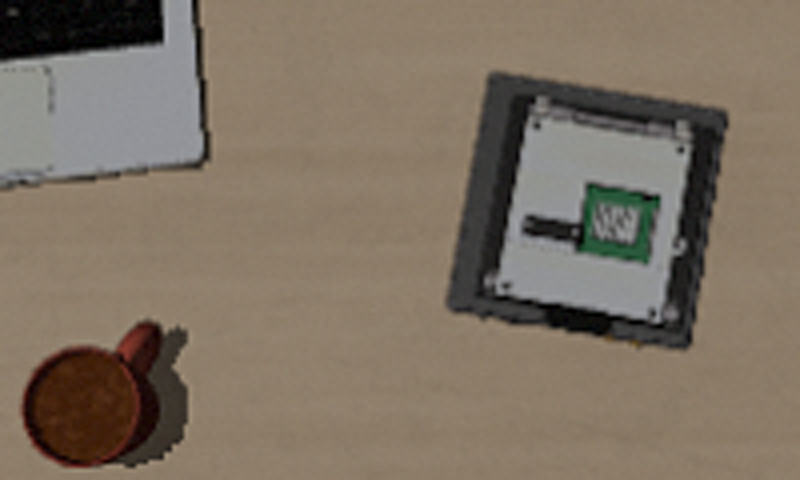

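Run:
```python
from h import *
import pickle
t,s=pickle.load(open("d3.pkl","rb"))
S2=[[215+(x-2)/5,160+(y-2)/5] for x,y in [(257,380),(423,322),(172,255),(327,203)]]
T2=[[130+(x-1.5)/4,160+(y-1.5)/4] for x,y in [(507,286),(653,313),(537,126),(681,148)]]
def P(d): R,tt=RT(d); return np.c_[R,tt]
u=lambda d,p:cv2.undistortPoints(np.array(p,float).reshape(-1,1,2),K(d),dist(d)).reshape(-1,2).T
X=cv2.triangulatePoints(P(s),P(t),u(s,S2),u(t,T2)); print((X[:3]/X[3]).T.round(4))
# wrist: left-side lid length at assumed shut height
Tw,w=pickle.load(open("w11.pkl","rb"))
R=np.array([[np.cos(JY),-np.sin(JY)],[np.sin(JY),np.cos(JY)]])
print("bolts wrist z.059",((cast(w,[(187.5,90.5),(197,229.5),(353.5,90),(346.5,229)],.059,Tw)[:,:2]-S)@R*1e3).round(1).tolist())
d,_=pickle.load(open("d0.pkl","rb"))
for n,(x0,x1,y0,y1) in dict(mug=(125,190,235,290),case=(405,435,185,212)).items():
    A=d["image"][y0:y1,x0:x1].astype(int); B=t["image"][y0:y1,x0:x1].astype(int); print(n,"mean abs diff",np.abs(A-B).mean().round(2))
```

```text
[[ 0.4559  0.0583  0.0584]
 [ 0.4357 -0.0427  0.0575]
 [ 0.5674  0.0372  0.0609]
 [ 0.5511 -0.0633  0.057 ]]
bolts wrist z.059 [[-51.5, 50.3], [-50.7, -52.8], [64.2, 50.7], [65.1, -52.2]]
mug mean abs diff 1.93
case mean abs diff 1.66
```

The lid's four corner bolts triangulate to 57–61 mm, with front and back level, so the lid is shut. The mug and case haven't changed. I'm handing in.

Run:
```python
from bench import arm
print(arm.current_t(),arm.current_ft_force()); arm.finish_job()
```

```text
53.8167 [-0.73445304 -0.18941121 -0.16607733]
the job is handed in; nothing more can be done
```

I laid the board in the jig with its socket to the left and nudged it against all three pins. I then swung the lid down and pressed it shut, and handed in at 53.8 s. The interface reports no verdict, so the result rests on my own checks.

**Board seating:** I stopped every nudge below 7 N. The front contact repeated within about 0.5 mm after the sideways push. Board edges seen from the wrist camera lie within about 1 mm of the pin faces, before a last light front nudge.

**Lid:** The finger met a stiff stop at the shut height, at 11 N. The lid's four corner bolts triangulate to 57–61 mm above the desk, against 59 mm for the shut outer face. Front and back are level, to about 0.02 rad.

**Bystanders:** The image areas around the mug and the earbud case are unchanged from the start, and the arm was parked clear of everything.

**What disagreed:**
- **First front push:** The fingertip seemed to drag on the nest face with about 6.6 N. That implies a tip length of about 20 mm, against the stated 17 mm. I redid the push 4 mm higher.
- **Lid contact height:** It fits the stated 17 mm tip instead, and I did not resolve the mismatch.
- **Force while the lid came down:** I felt almost no force until the final stop, although 1–3 N was expected.

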